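Back the pellet press off one turn

TASK

The die under the bench screw press has just been pressed. Push the hand wheel round by its upright handle with the fingertips, anticlockwise seen from above, through exactly one full turn so that the screw lifts one thread and the handle stands where it started; do not grip the handle, do not overrun, and leave everything around the press alone.

Things in the scene. Friction and masses are not known exactly. Their poses are not given: they have to be found in the camera images.
- press: fixed bench screw press of grey painted steel: foot 200 x 200 x 30 mm, two upright steel columns 136 mm apart, crosshead 56 x 180 mm with its top 188 mm above the table. Origin: underside of the foot on the screw's axis; z up. It may stand turned on the bench; nothing of the frame is higher than 200 mm
- wheel_hub (a point): the middle of the flat top of the hand wheel's hub, on the wheel's upright axis, 233 mm above the table at the start. The wheel is horizontal, steel, 161 mm across its rim, three spokes; the top of its rim is 226 mm above the table at the start. A nut 1 mm higher than this point is the highest thing at the centre
- handle: upright black plastic grip that turns freely on its own pin at the end of one spoke, 66 mm from the wheel's axis; 64 mm tall, round, 19 mm across at the foot, widening to 24 mm between 22 and 48 mm up, narrowing to 17 mm at the top. Origin: centre of its foot, 230 mm above the table at the start; z up (its x and y axes spin with the grip and mean nothing). It starts at any place round the wheel
- handle_top (a point): the centre of the handle's top, 294 mm above the table at the start, 66 mm from the wheel's axis; it goes round with the wheel and rises 5 mm a turn
- wheel (a joint): turn of the hand wheel in rad: 0 at the start whatever the handle's place, growing anticlockwise seen from above (the screw rises 5 mm a turn); one turn is 6.283. It cannot be turned clockwise from the start (the pad is down on the die). A steady friction of about 0.35 N m (5 to 6 N at the handle) holds it wherever it is left; it does not coast or spring back
- die: steel pellet die, 53 mm foot, 88 mm tall, loose, standing on the press's foot under the screw pad. Origin: centre of its underside. To be left alone
- spare_die: a second steel pellet die, 53 mm foot, 80 mm tall, loose on the table beside the press. Origin: centre of its underside. To be left alone
- jar: amber glass jar with black lid, 56 mm across, 75 mm tall, loose on the table beside the press. Origin: centre of its underside. To be left alone
- mortar: white porcelain mortar, 86 mm across, 42 mm tall, loose on the table beside the press. Origin: centre of its underside. To be left alone

How it is judged:
By the outcome, as a careful person would: the job done as asked, in the order asked, and still so for the second after the job is handed in, with the robot touching nothing.
It also fails if it takes over 64 s, if anything falls off the work surface, if the arm or the gripper's body presses on something with over 40 N, if the wrist force passes 120 N, or if a joint passes its speed limit or range.

ROBOT

A 6-joint arm with a two-finger parallel gripper is mounted at the origin on the work surface. World frame = base frame: x ahead of the robot, y to its left, z up, the work surface at z = 0. Lengths are in mm, angles in rad, forces in N, time in s.
With the tool pointing down it reaches from about 400 to 925 mm from the base axis. Payload 12.5 kg.
Tool frame: the origin (TCP) lies between the finger pads; the fingertips stand 25 mm ahead of it and the grasp point (between the pads) lies 6 mm ahead of it; z points along the fingers, y is the line along which they close (so a half turn about z gives the same grasp; the last joint's range is limited). The gripper opens to 95 mm and grips with 3 to 60 N. Pads are 20 mm wide; open, the fingers measure 119 mm over their backs; the gripper's body (75 mm by 180 mm) begins 59 mm behind the grasp point.
Start: joints at [-1.235, 0.491, 1.559, -0, 1.092, -0.106], TCP at [267.253, -564.995, 239.661] pointing down, gripper open.
Joint ranges: [-3.1, 3.1], [-0.84, 2.19], [0.05, 2.79], [-1.13, 4.28], [0.06, 2.93], [-2.69, 2.69]. Speed limits (rad/s): [2.22, 2.22, 2.79, 3.14, 3.14, 3.14].

INTERFACE

Orientations are given as [roll, pitch, yaw] about the fixed x, y, z axes, in that order (R = Rz(yaw) Ry(pitch) Rx(roll)).
In Python, from cell import state, read_camera, job_done, cut_out gives the robot as it stands. The module is installed in compiled form; this text tells all that it offers.
- The arm moves only by the tool jog_arm, never from a script. Its argument "motion" is a list of rows, each a list of 2 entries, a list of its own where there are three numbers: the shift along the tool's x, y, z in mm, then the turn about the tool's z in rad. A call has 1 to 5 rows; each row is the pose to reach, as a shift and turn from the pose commanded when the call began, along the tool's axes at that moment; what a row does not reach only later rows make up. A row lasts 1/10 s, in which the tool goes at most 50 mm and 8.59 degrees, less where a joint would pass 70% of its speed; a pose out of reach is approached as far as the arm can. A call with a gripper value outside its range is refused whole. "grip" is the closure, from 0 (fully open) to 1 (shut), set as the call begins (left out, the last holds). The fingers move at their own pace and stop on an object; the grip force is fixed at half the most. Time passes only in rows, so rows that repeat a pose let the fingers close. It gives the time, the measured TCP pose, the force, the opening and the grip force at its end, in the units of the state.
- state(): the state, without advancing time (a new reading comes with each control period).
- read_camera(name): name is "scene" or "top"; returns a dict with "img" (400x640x3 uint8, blue, green, red), "vertical_fov" (degrees; the focal length in pixels is half the picture's height over the tangent of half this angle, whatever the lens; pixels are square), "cx", "cy" (the principal point, pixels), "extrinsics" (4x4, takes a point from camera to world coordinates). Camera axes: x right, y up, looking along -z (the intrinsics and any distortion apply to the point x, -y, -z); pixel columns grow to the right and rows downward; lengths in mm; the calibration is good to about 2 mm. A picture is of the moment at which its call begins. There is no depth.
- job_done(): hands the job in; it is judged then, once.
Trained networks look in a picture, given as the dict that the camera call returned (one of the last four; its "shot" number tells which), for a name from the list of things; names that differ only in an ending like _2 or _b are one class to them, and where a whole thing is asked for, a point or a joint stands for the part that bears it (a point fixed in the world has none). Each returns a list of dicts, best first, with "p" (0 to 1); they miss things now and then, are a little off and sometimes report something else, mostly with a low value. They report only what shows in the picture. A call takes as long as a camera call.
- cut_out(name, picture): "region" (400x640 bool, what is visible of it) and "box" ([left, top, right, bottom] in pixels, round what is visible of it).
The state is a dict: "t": time; "joints": joint angles; "qvel": joint speeds; "tau": joint torques, N m; "eef_pos": TCP position; "tcp_rot": TCP orientation; "ft_force": force on the tool from outside, world axes, zero at the start; "moment": the same for the moment, N m; "opening": opening from 0.0 (shut) to 1.0 (fully open); "grip_force": force on a finger pad.
Only numpy, scipy, OpenCV 4.12 (cv2) and the standard library are available. Lean on these libraries where they do the work, as an engineer would, in place of code of your own. Each camera call takes 0.05 s, during which the arm holds its last target. There are 200 camera calls.

## Working session

There is one attempt and no reset: what is moved stays moved. The work goes in short steps, Python scripts to look and compute and a tool call to move; the robot and the scene stay as the last step left them, time stands still between calls to the robot, and variables do not carry over. Pictures are saved under pics/ and viewed, at most 10 in all, crops included, and the job is handed in when it is done.

Besides the shell and the picture viewer there is one more tool, called after "Emit:" as name([rows], argument=value, ...), one row to a line, values as JSON. jog_arm: Moves the arm, as the interface text tells. Its arguments: {"type":"object","properties":{"motion":{"type":"array"},"grip":{"type":"number"}},"required":["motion"]}

```bash
mkdir -p pics; cat > h.py <<'E'
import numpy as np, cv2
from cell import state, read_camera, job_done, cut_out
def ray(p,u,v):
    f=200/np.tan(np.radians(p["vertical_fov"])/2); E=np.array(p["extrinsics"])
    d=E[:3,:3]@np.array([(u-p["cx"])/f,-(v-p["cy"])/f,-1]); return E[:3,3],d
def atz(p,u,v,z):
    o,d=ray(p,u,v); return o+d*(z-o[2])/d[2]
def proj(p,X):
    f=200/np.tan(np.radians(p["vertical_fov"])/2); E=np.array(p["extrinsics"])
    c=E[:3,:3].T@(np.array(X)-E[:3,3]); return p["cx"]+f*c[0]/-c[2], p["cy"]-f*c[1]/-c[2]
E
python3 - <<'E'
from h import *
s=state(); print({k:np.round(s[k],3).tolist() for k in s})
for n in("top","scene"):
    p=read_camera(n); cv2.imwrite(f"pics/{n}0.png",p["img"]); print(n,p["vertical_fov"],p["cx"],p["cy"],np.round(p["extrinsics"],2).tolist(),[k for k in p])
    for t in("handle","wheel","press","spare_die","jar","mortar","die"):
        for r in cut_out(t,p)[:2]:
            v,u=np.nonzero(r["region"]); print(t,round(r["p"],2),np.round(r["box"]).tolist(),u.mean().round(1),v.mean().round(1))
E
```

```text
{'t': 0.0, 'joints': [-1.235, 0.492, 1.559, -0.0, 1.092, -0.106], 'qvel': [0.001, -0.0, 0.0, 0.001, -0.0, 0.0], 'tau': [-0.001, -61.265, -25.819, 0.069, 0.048, -0.0], 'eef_pos': [267.19, -564.781, 239.071], 'tcp_rot': [-3.141, -0.0, 0.442], 'ft_force': [-0.8, -0.921, -0.573], 'moment': [0.002, 0.025, 0.006], 'grip_force': 0.0, 'opening': 1.001}
top 45.92244301176807 315.21295029778736 193.44330840461836 [[0.01, 1.0, -0.06, 499.35], [-1.0, 0.01, 0.02, 68.33], [0.02, 0.06, 1.0, 1211.09], [0.0, 0.0, 0.0, 1.0]] ['img', 'vertical_fov', 'cx', 'cy', 'extrinsics', 'shot']
handle 0.43 [262.0, 207.0, 281.0, 222.0] 272.1 215.4
press 0.88 [259.0, 172.0, 350.0, 261.0] 305.5 216.3
spare_die 0.54 [357.0, 151.0, 385.0, 174.0] 370.0 161.7
jar 0.76 [376.0, 226.0, 403.0, 247.0] 387.0 235.5
mortar 0.76 [207.0, 241.0, 243.0, 276.0] 223.4 257.3
scene 50.53209084387995 324.44114201421957 192.84913663878666 [[0.53, -0.71, 0.47, 1082.46], [0.85, 0.43, -0.3, -245.71], [0.01, 0.55, 0.83, 1072.75], [0.0, 0.0, 0.0, 1.0]] ['img', 'vertical_fov', 'cx', 'cy', 'extrinsics', 'shot']
handle 0.43 [328.0, 136.0, 341.0, 155.0] 330.6 144.1
wheel 0.92 [279.0, 138.0, 345.0, 196.0] 311.5 166.9
press 0.58 [265.0, 152.0, 357.0, 255.0] 310.7 210.3
spare_die 0.83 [276.0, 261.0, 292.0, 285.0] 284.2 273.5
jar 0.57 [226.0, 210.0, 250.0, 241.0] 238.5 225.2
mortar 0.92 [336.0, 141.0, 364.0, 166.0] 348.5 152.9
die 0.51 [303.0, 197.0, 319.0, 216.0] 311.1 205.3
die 0.28 [326.0, 137.0, 338.0, 156.0] 330.5 144.8
```

```bash
python3 - <<'E'
import cv2
a=cv2.imread("pics/top0.png")[130:300,190:430]; b=cv2.imread("pics/scene0.png")[110:300,200:400]
a=cv2.resize(a,None,fx=3,fy=3,interpolation=cv2.INTER_CUBIC); b=cv2.resize(b,None,fx=3,fy=3,interpolation=cv2.INTER_CUBIC)
cv2.imwrite("pics/a.png",a);cv2.imwrite("pics/b.png",b)
E
```

```text
(no output)
```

View pics/a.png

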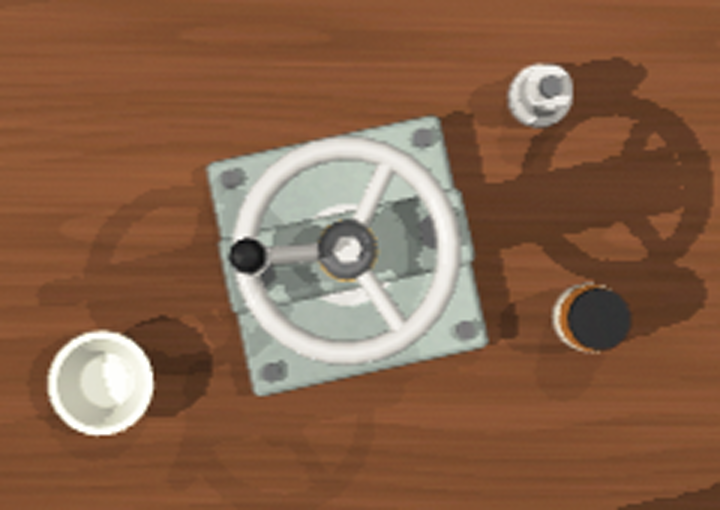

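View pics/b.png

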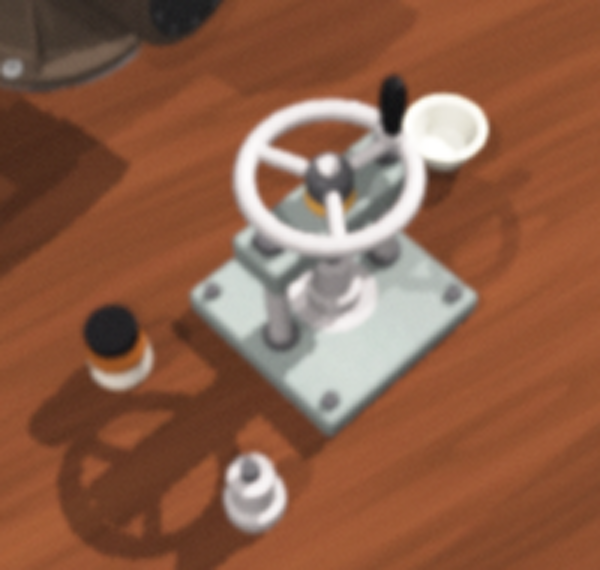

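The top view shows the hub at about px (305.7, 213) and the handle top at (272.3, 215.7), which is left of the hub (+y). The mortar, jar and spare die all stand lower than the wheel.

```bash
cat >> h.py <<'E'
def handle(p,guess=None):
    for r in cut_out("handle",p)[:3]:
        m=r["region"]; v,u=np.nonzero(m); print("net",round(r["p"],2),np.round(r["box"]),u.mean().round(2),v.mean().round(2))
    g=p["img"].max(2).astype(float); u0,v0=guess
    U,V=np.meshgrid(np.arange(640),np.arange(400)); near=np.hypot(U-u0,V-v0)<9
    w=np.clip(80-g,0,50)*near; c=(w*U).sum()/w.sum(),(w*V).sum()/w.sum(); return c
E
python3 - <<'E'
from h import *
p=read_camera("top"); c=handle(p,(272.3,215.5)); print("dark",c)
cv2.imwrite("pics/ref.png",p["img"])
# rim: bright wheel mask fit
g=p["img"].astype(int); U,V=np.meshgrid(np.arange(640),np.arange(400)); d=np.hypot(U-305.7,V-213)
m=((g.min(2)>150)&(d<45)&(d>26)).astype(np.uint8)
k=cv2.findContours(m,cv2.RETR_EXTERNAL,cv2.CHAIN_APPROX_NONE)[0]; k=max(k,key=len); e=cv2.fitEllipse(k); print("rim",e)
hub=atz(p,305.7,213.0,233); rim=atz(p,*e[0],222); top=atz(p,*c,294)
print("hub",hub,"rim",rim,"top",top)
for h in(hub,rim): print(np.hypot(*(top-h)[:2]),np.degrees(np.arctan2(*(top-h)[1::-1])))
q=read_camera("scene"); r=cut_out("handle",q)[0]; print(r["box"], "pred top",proj(q,top),"hub",proj(q,rim))
E
```

```text
net 0.5 [268. 206. 283. 222.] 272.73 215.05
dark (np.float64(272.42701469842876), np.float64(214.818043588444))
rim ((305.507080078125, 213.76983642578125), (76.44293975830078, 79.06473541259766), 174.6529083251953)
hub [519.99622423  68.50187652 233.        ] rim [518.61329779  68.88699646 222.        ] top [514.42104563 132.90843732 294.        ]
64.64741054856857 94.94732097256035
64.15855257601314 93.7464936413497
[325.2, 136.5, 336.4, 154.0] pred top (np.float64(330.46367478824874), np.float64(136.38005844708437)) hub (np.float64(309.1620742538897), np.float64(166.51733716721225))
```

Emit:
jog_arm([
  [[0,0,-30],0],
  [[0,0,-60],0],
  [[0,0,-90],0],
  [[0,0,-110],0],
  [[0,0,-110],0],
], grip=1)

```text
t: 1.5
eef_pos: [267.5, -565.5, 352.6]
tcp_rot: [3.137, 0.0, 0.442]
ft_force: [1.0, -0.4, 0.3]
opening: 0.637
grip_force: 0.0
```

Emit:
jog_arm([
  [[35,-31,0],0.1],
  [[70,-63,0],0.2],
  [[105,-94,0],0.3],
  [[140,-125,0],0.4],
  [[175,-157,0],0.442],
])

```text
t: 2.0
eef_pos: [358.5, -346.3, 348.5]
tcp_rot: [-3.141, 0.001, -0.004]
ft_force: [1.0, -1.4, 0.4]
opening: 0.217
grip_force: 0.0
```

Emit:
jog_arm([
  [[20,-46,0],0],
  [[40,-92,0],0],
  [[60,-138,0],0],
  [[80,-184,0],0],
  [[100,-230,0],0],
])

```text
t: 2.5
eef_pos: [458.2, -116.9, 348.8]
tcp_rot: [-3.141, 0.001, -0.0]
ft_force: [0.7, -0.6, 0.9]
opening: -0.001
grip_force: 0.0
```

Emit:
jog_arm([
  [[20,-45,0],0],
  [[40,-90,0],0],
  [[60,-135,0],0],
  [[80,-185,0],0],
  [[98,-225,0],0],
])

```text
t: 3.0
eef_pos: [556.2, 108.3, 348.5]
tcp_rot: [3.141, 0.001, 0.0]
ft_force: [0.7, -0.9, 0.5]
opening: 0.005
grip_force: 0.0
```

Emit:
jog_arm([
  [[0,-15,0],0],
  [[0,-15,0],0],
])

```text
t: 3.2
eef_pos: [555.7, 122.8, 348.1]
tcp_rot: [3.141, 0.002, 0.003]
ft_force: [-0.0, -0.6, 0.4]
opening: 0.003
grip_force: 0.0
```

```bash
python3 - <<'E'
from h import *
q=read_camera("scene"); s=state(); print(s["eef_pos"],s["joints"])
cv2.imwrite("pics/s1.png",cv2.resize(q["img"][60:240,220:440],None,fx=3,fy=3,interpolation=cv2.INTER_CUBIC))
tip=np.array(s["eef_pos"])-[0,0,25]; print("tip in crop",[(a-b)*3 for a,b in zip(proj(q,tip),(220,60))])
E
```

```text
[555.61128908 121.42789855 348.49775772] [ 9.91809848e-02  3.18483458e-01  1.54179028e+00 -3.57475937e-04
  1.28308087e+00  1.66848460e+00]
tip in crop [np.float64(348.14501097122593), np.float64(244.2559133188889)]
```

View pics/s1.png

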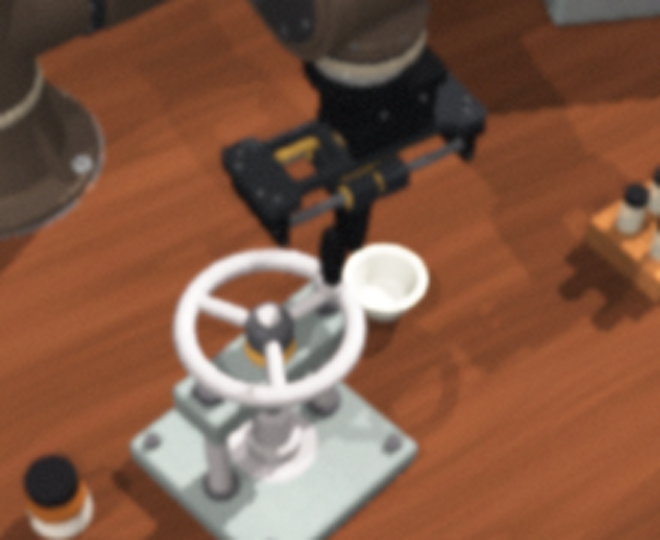

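The closed fingertips are near crop (348, 242). They are just behind the handle on the clockwise side and clear of it at (333, 255). I'll lower them now.

Emit:
jog_arm([
  [[0,0,20],0],
  [[0,0,40],0],
  [[0,0,60],0],
  [[0,0,76],0],
  [[0,0,76],0],
])

```text
t: 3.75
eef_pos: [555.0, 119.3, 271.7]
tcp_rot: [3.141, 0.004, -0.002]
ft_force: [-0.8, 0.8, 0.4]
opening: 0.003
grip_force: 0.0
```

```bash
python3 - <<'E'
import numpy as np
C=np.array([519,68.5]);R=66
P=lambda a:C+R*np.array([np.cos(np.radians(a)),np.sin(np.radians(a))])
for a0 in range(56,56+360,30):
    p0=P(a0); print(a0,P(a0).round(),[ (int(round(d[0])),int(round(-d[1]))) for d in (P(a0+6*k)-p0 for k in range(1,6))])
E
```

```text
56 [556. 123.] [(-6, -4), (-12, -6), (-19, -9), (-25, -10), (-32, -11)]
86 [524. 134.] [(-7, 0), (-14, 0), (-21, 2), (-27, 4), (-34, 7)]
116 [490. 128.] [(-6, 3), (-12, 7), (-17, 12), (-22, 17), (-26, 22)]
146 [464. 105.] [(-4, 6), (-6, 12), (-9, 19), (-10, 25), (-11, 32)]
176 [453.  73.] [(0, 7), (0, 14), (2, 21), (4, 27), (7, 34)]
206 [460.  40.] [(3, 6), (7, 12), (12, 17), (17, 22), (22, 26)]
236 [482.  14.] [(6, 4), (12, 6), (19, 9), (25, 10), (32, 11)]
266 [514.   3.] [(7, 0), (14, 0), (21, -2), (27, -4), (34, -7)]
296 [548.   9.] [(6, -3), (12, -7), (17, -12), (22, -17), (26, -22)]
326 [574.  32.] [(4, -6), (6, -12), (9, -19), (10, -25), (11, -32)]
356 [585.  64.] [(0, -7), (0, -14), (-2, -21), (-4, -27), (-7, -34)]
386 [578.  97.] [(-3, -6), (-7, -12), (-12, -17), (-17, -22), (-22, -26)]
```

Emit:
jog_arm([
  [[-6,-4,0],0],
  [[-12,-7,0],0],
  [[-19,-10,0],0],
  [[-25,-11,0],0],
  [[-32,-12,0],0],
])

```text
t: 4.25
eef_pos: [524.7, 133.3, 274.7]
tcp_rot: [-3.142, -0.004, 0.0]
ft_force: [6.0, -1.3, 2.5]
opening: 0.004
grip_force: 3.2
```

Emit:
jog_arm([
  [[-7,0,0],0],
  [[-14,0,0],0],
  [[-21,2,0],0],
  [[-27,4,0],0],
  [[-34,7,0],0],
])

```text
t: 4.75
eef_pos: [490.7, 126.6, 274.9]
tcp_rot: [-3.141, -0.005, 0.0]
ft_force: [4.4, 3.5, 3.3]
opening: 0.0
grip_force: 3.1
```

```bash
python3 - <<'E'
from h import *
p=read_camera("top"); q=read_camera("scene"); s=state(); print(s["eef_pos"],s["ft_force"])
im=np.hstack([cv2.resize(p["img"][140:290,230:380],(400,400)),cv2.resize(q["img"][90:240,240:390],(400,400))])
cv2.imwrite("pics/s2.png",im)
E
```

```text
[489.72357287 126.29402057 274.63378278] [2.23048872 1.13688819 0.84648404]
```

View pics/s2.png

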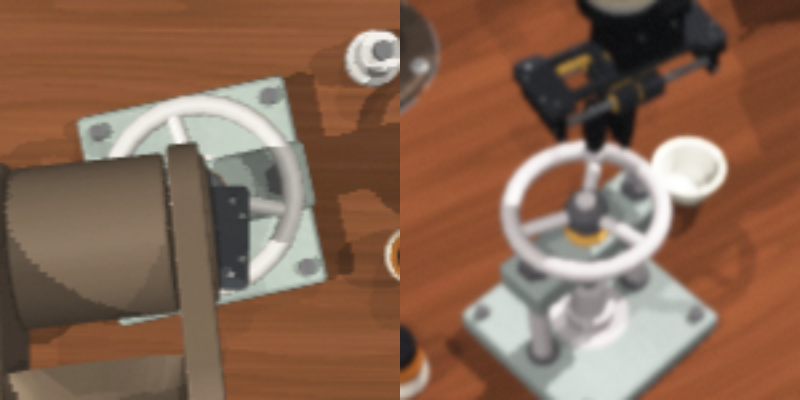

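Both views show the wheel turning with the handle about 45° round. The push force is about 6 N, as expected, so I'll go on round the circle.

Emit:
jog_arm([
  [[-6,3,0],0],
  [[-12,7,0],0],
  [[-17,12,0],0],
  [[-22,17,0],0],
  [[-26,22,0],0],
])

```text
t: 5.35
eef_pos: [463.8, 104.6, 274.2]
tcp_rot: [-3.14, -0.001, -0.0]
ft_force: [-0.2, 6.1, 4.9]
opening: 0.003
grip_force: 3.2
```

Emit:
jog_arm([
  [[-4,6,0],0],
  [[-6,12,0],0],
  [[-9,19,0],0],
  [[-10,25,0],0],
  [[-11,32,0],0],
])

```text
t: 5.85
eef_pos: [452.9, 72.6, 274.1]
tcp_rot: [-3.14, -0.001, 0.0]
ft_force: [1.3, 7.4, 3.6]
opening: 0.001
grip_force: 3.3
```

Emit:
jog_arm([
  [[0,7,0],0],
  [[0,14,0],0],
  [[2,21,0],0],
  [[4,27,0],0],
  [[7,33,0],0],
])

```text
t: 6.35
eef_pos: [459.5, 39.6, 274.0]
tcp_rot: [-3.14, 0.001, 0.0]
ft_force: [-3.2, 5.3, 3.9]
opening: 0.004
grip_force: 3.4
```

Emit:
jog_arm([
  [[3,6,0],0],
  [[7,12,0],0],
  [[12,17,0],0],
  [[17,22,0],0],
  [[22,26,0],0],
])

```text
t: 6.85
eef_pos: [481.0, 13.1, 273.6]
tcp_rot: [-3.142, 0.003, 0.0]
ft_force: [-6.5, 0.4, 4.6]
opening: 0.005
grip_force: 3.0
```

Emit:
jog_arm([
  [[6,4,0],0],
  [[12,6,0],0],
  [[19,9,0],0],
  [[25,10,0],0],
  [[32,11,0],0],
])

```text
t: 7.35
eef_pos: [513.0, 2.2, 273.7]
tcp_rot: [-3.141, 0.003, 0.0]
ft_force: [-6.1, 0.4, 4.7]
opening: 0.004
grip_force: 3.2
```

Emit:
jog_arm([
  [[7,0,0],0],
  [[14,0,0],0],
  [[21,-2,0],0],
  [[27,-4,0],0],
  [[34,-7,0],0],
])

```text
t: 7.85
eef_pos: [547.0, 9.0, 273.7]
tcp_rot: [3.141, 0.003, 0.0]
ft_force: [-6.1, -3.3, 4.5]
opening: 0.009
grip_force: 3.3
```

Emit:
jog_arm([
  [[6,-3,0],0],
  [[12,-7,0],0],
  [[17,-12,0],0],
  [[22,-17,0],0],
  [[26,-22,0],0],
])

```text
t: 8.35
eef_pos: [574.0, 30.5, 273.9]
tcp_rot: [3.14, 0.001, -0.0]
ft_force: [-0.7, -5.5, 1.8]
opening: 0.002
grip_force: 3.1
```

Emit:
jog_arm([
  [[4,-6,0],0],
  [[6,-12,0],0],
  [[9,-19,0],0],
  [[10,-25,0],0],
  [[11,-32,0],0],
])

```text
t: 8.85
eef_pos: [585.0, 62.4, 273.9]
tcp_rot: [3.14, 0.0, -0.0]
ft_force: [-0.4, -6.8, 2.9]
opening: 0.006
grip_force: 3.2
```

Emit:
jog_arm([
  [[0,-7,0],0],
  [[0,-14,0],0],
  [[-2,-21,0],0],
  [[-4,-27,0],0],
  [[-7,-33,0],0],
])

```text
t: 9.35
eef_pos: [577.9, 95.2, 274.0]
tcp_rot: [3.139, 0.0, 0.0]
ft_force: [-0.2, -10.0, 4.2]
opening: 0.008
grip_force: 4.7
```

Emit:
jog_arm([
  [[-2,-5,0],0],
  [[-5,-10,0],0],
  [[-9,-14,0],0],
  [[-13,-18,0],0],
  [[-16,-20,0],0],
])

```text
t: 9.85
eef_pos: [562.5, 115.8, 274.2]
tcp_rot: [3.14, -0.002, 0.0]
ft_force: [4.8, -4.2, 2.3]
opening: 0.009
grip_force: 3.1
```

```bash
python3 - <<'E'
from h import *
q=read_camera("scene"); s=state(); print(s["eef_pos"],s["ft_force"])
cv2.imwrite("pics/s3raw.png",q["img"])
im=np.hstack([cv2.resize(i[90:240,240:390],(400,400)) for i in (cv2.imread("pics/scene0.png"),q["img"])])
cv2.imwrite("pics/s3.png",im)
E
```

```text
[562.10413019 116.00951993 274.15736416] [ 3.92503841 -1.64602152  2.56443658]
```

View pics/s3.png

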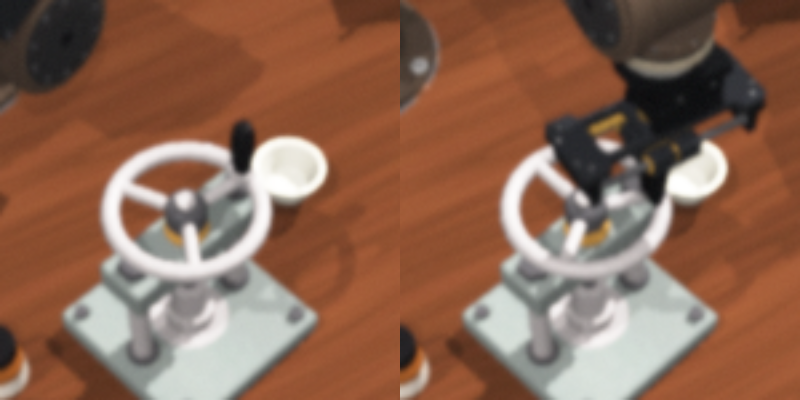

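Emit:
jog_arm([
  [[4,8,0],0],
  [[4,8,0],0],
  [[4,8,-35],0],
  [[4,8,-75],0],
  [[4,8,-80],0],
])

```text
t: 10.4
eef_pos: [567.0, 107.9, 357.9]
tcp_rot: [-3.141, -0.006, -0.0]
ft_force: [-0.2, -0.6, -0.1]
opening: 0.006
grip_force: 0.0
```

Emit:
jog_arm([
  [[0,45,0],0],
  [[0,90,0],0],
  [[0,135,0],0],
  [[0,180,0],0],
  [[0,220,0],0],
])

```text
t: 10.9
eef_pos: [565.5, -114.1, 352.9]
tcp_rot: [-3.141, 0.001, -0.001]
ft_force: [0.1, 0.3, 0.3]
opening: 0.006
grip_force: 0.0
```

```bash
cat > m.py <<'E'
from h import *
import sys
p=read_camera("top"); n=sys.argv[1]; cv2.imwrite(f"pics/{n}.png",p["img"])
ref=cv2.imread("pics/ref.png")
for z,img,g in((294,ref,(272.4,214.8)),(299,p["img"],None)):
    if g is None:
        r=cut_out("handle",p); print([(round(x["p"],2),x["box"]) for x in r[:3]])
        b=np.array(r[0]["box"]); g=(b[:2]+b[2:])/2
    for _ in range(4):
        U,V=np.meshgrid(np.arange(640),np.arange(400)); w=np.clip(80-img.max(2).astype(float),0,50)*(np.hypot(U-g[0],V-g[1])<8)
        g=(w*U).sum()/w.sum(),(w*V).sum()/w.sum()
    X=atz(p,*g,z); d=X[:2]-[518.8,68.6]; print(np.round(g,2),X.round(1),"R",np.hypot(*d).round(1),"ang",np.degrees(np.arctan2(d[1],d[0])).round(2))
im=np.hstack([cv2.resize(i[150:270,240:360],(400,400),interpolation=cv2.INTER_CUBIC) for i in(ref,p["img"])]); cv2.imwrite(f"pics/{n}v.png",im)
print(state()["eef_pos"])
E
python3 m.py m1
```

```text
[272.43 214.82] [514.4 132.9 294. ] R 64.5 ang 93.89
[]Traceback (most recent call last):
  File "m.py", line 8, in <module>
    b=np.array(r[0]["box"]); g=(b[:2]+b[2:])/2
               ~^^^
IndexError: list index out of range
```

```bash
python3 - <<'E'
s=open("m.py").read()
i=s.index("        r=cut_out"); j=s.index("    for _ in")
s=s[:i]+'        a=np.radians(float(sys.argv[2])); g=proj(p,[518.8+65*np.cos(a),68.6+65*np.sin(a),299]); print("guess",np.round(g,1))\n'+s[j:]
open("m.py","w").write(s)
E
python3 m.py m1 72
```

```text
[272.43 214.82] [514.4 132.9 294. ] R 64.5 ang 93.89
guess [273.8 202.1]
[273.9  201.82] [539.4 130.2 299. ] R 64.9 ang 71.46
[ 565.67406023 -114.05427417  352.62706594]
```

View pics/m1v.png

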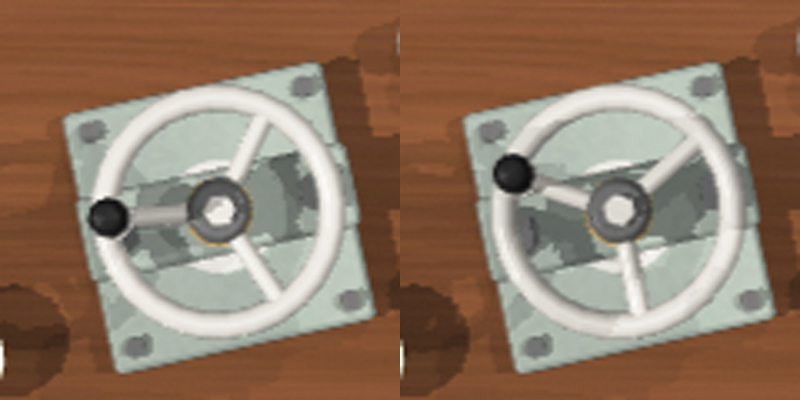

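The handle is 22.4° short: it reads 71.5° against 93.9° at the start. I'll come down behind it again and make a slow straight push.

Emit:
jog_arm([
  [[3,-48,0],0],
  [[6,-97,0],0],
  [[9,-146,0],0],
  [[12,-195,0],0],
  [[12,-242,0],0],
])

```text
t: 11.55
eef_pos: [577.4, 133.2, 353.2]
tcp_rot: [-3.141, 0.001, 0.001]
ft_force: [0.6, -0.3, -0.0]
opening: 0.005
grip_force: 0.0
```

Emit:
jog_arm([
  [[0,0,0],0],
  [[0,0,25],0],
  [[0,0,50],0],
  [[0,0,76],0],
  [[0,0,76],0],
])

```text
t: 12.05
eef_pos: [576.5, 130.3, 274.4]
tcp_rot: [3.141, 0.006, 0.0]
ft_force: [0.1, -0.6, 0.2]
opening: 0.001
grip_force: 0.0
```

Emit:
jog_arm([
  [[-4,0,0],0],
  [[-9,0,0],0],
  [[-14,0,0],0],
  [[-19,0,0],0],
  [[-23,0,0],0],
])

```text
t: 12.55
eef_pos: [555.8, 130.1, 279.0]
tcp_rot: [-3.141, -0.005, -0.0]
ft_force: [6.4, 0.6, 1.6]
opening: 0.002
grip_force: 3.0
```

Emit:
jog_arm([
  [[-4,0,0],0],
  [[-8,0,0],0],
  [[-12,0,0],0],
  [[-14,0,0],0],
  [[-15,0,0],0],
])

```text
t: 13.05
eef_pos: [540.9, 130.0, 279.2]
tcp_rot: [-3.141, -0.005, -0.0]
ft_force: [5.4, 0.5, 2.9]
opening: 0.004
grip_force: 2.8
```

Emit:
jog_arm([
  [[0,0,0],0],
  [[0,0,0],0],
])

```text
t: 13.25
eef_pos: [540.8, 130.0, 278.9]
tcp_rot: [-3.141, -0.004, -0.0]
ft_force: [5.5, 0.2, 3.9]
opening: 0.002
grip_force: 2.7
```

Emit:
jog_arm([
  [[8,0,0],0],
  [[15,0,0],0],
  [[15,0,-30],0],
  [[15,0,-60],0],
  [[15,0,-75],0],
])

```text
t: 13.75
eef_pos: [555.6, 130.0, 354.6]
tcp_rot: [-3.141, -0.001, -0.0]
ft_force: [-0.1, -1.0, -1.2]
opening: 0.006
grip_force: 0.0
```

Emit:
jog_arm([
  [[0,45,0],0],
  [[0,90,0],0],
  [[0,135,0],0],
  [[0,180,0],0],
  [[0,225,0],0],
])

```text
t: 14.25
eef_pos: [554.9, -96.8, 352.3]
tcp_rot: [-3.141, 0.001, -0.0]
ft_force: [1.3, 0.3, 0.2]
opening: 0.006
grip_force: 0.0
```

```bash
python3 m.py m2 90
```

```text
[272.43 214.82] [514.4 132.9 294. ] R 64.5 ang 93.89
guess [271.9 212.5]
[272.25 213.7 ] [516.5 132.9 299. ] R 64.4 ang 92.05
[ 554.98604939 -102.22951094  352.01803964]
```

Now 1.8° (about 2 mm) short. I'll go back for a slow final nudge, to a finger x of about 538.8.

Emit:
jog_arm([
  [[0,-45,0],0],
  [[0,-90,0],0],
  [[0,-135,0],0],
  [[0,-180,0],0],
  [[0,-225,0],0],
])

```text
t: 14.8
eef_pos: [554.9, 131.8, 352.3]
tcp_rot: [3.141, 0.001, -0.0]
ft_force: [0.2, -0.6, 0.8]
opening: 0.01
grip_force: 0.0
```

Emit:
jog_arm([
  [[0,0,0],0],
  [[0,0,25],0],
  [[0,0,50],0],
  [[0,0,75],0],
  [[0,0,75],0],
])

```text
t: 15.3
eef_pos: [554.1, 129.4, 274.6]
tcp_rot: [3.141, 0.006, -0.001]
ft_force: [0.2, -0.4, 0.0]
opening: 0.008
grip_force: 0.0
```

Emit:
jog_arm([
  [[-4,0,0],0],
  [[-8,0,0],0],
  [[-11,0,0],0],
  [[-13,0,0],0],
  [[-14,0,0],0],
])

```text
t: 15.8
eef_pos: [541.0, 130.0, 278.2]
tcp_rot: [-3.142, -0.001, -0.0]
ft_force: [1.5, 0.4, 1.5]
opening: 0.005
grip_force: 0.9
```

Emit:
jog_arm([
  [[-1,0,0],0],
  [[-2,0,0],0],
  [[-2,0,0],0],
])

```text
t: 16.1
eef_pos: [540.0, 130.0, 278.2]
tcp_rot: [-3.141, -0.003, -0.0]
ft_force: [4.4, -0.7, 2.1]
opening: 0.006
grip_force: 2.3
```

Emit:
jog_arm([
  [[-0.5,0,0],0],
  [[-1,0,0],0],
  [[-1,0,0],0],
  [[-1,0,0],0],
])

```text
t: 16.5
eef_pos: [539.0, 130.0, 278.2]
tcp_rot: [-3.141, -0.003, -0.0]
ft_force: [4.3, 0.4, 2.7]
opening: 0.006
grip_force: 2.6
```

Now at 539.0, about 0.3 mm from the target. I'll retreat and check.

Emit:
jog_arm([
  [[8,0,0],0],
  [[15,0,0],0],
  [[15,0,-30],0],
  [[15,0,-60],0],
  [[15,0,-75],0],
])

```text
t: 17.0
eef_pos: [553.8, 130.0, 354.6]
tcp_rot: [-3.141, -0.002, -0.0]
ft_force: [0.6, 0.3, 0.2]
opening: 0.002
grip_force: 0.0
```

Emit:
jog_arm([
  [[0,45,0],0],
  [[0,90,0],0],
  [[0,135,0],0],
  [[0,180,0],0],
  [[0,225,0],0],
])

```text
t: 17.5
eef_pos: [553.0, -96.9, 352.4]
tcp_rot: [-3.141, 0.001, -0.0]
ft_force: [0.0, 0.4, 0.0]
opening: 0.001
grip_force: 0.0
```

```bash
python3 m.py m3 93.5
```

```text
[272.43 214.82] [514.4 132.9 294. ] R 64.5 ang 93.89
guess [272.  214.6]
[272.3  214.52] [514.9 132.8 299. ] R 64.3 ang 93.47
[ 553.09653644 -102.25598498  352.06322494]
```

View pics/m3v.png

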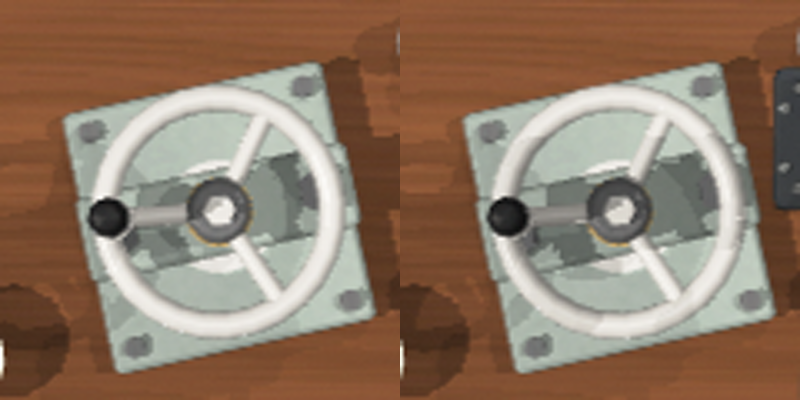

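The right-hand view matches the start: the handle top is at (508, 216) in its half against (108, 216), the spokes line up, and the measured error is 0.4°. The gripper is clear, so I'll hand in.

Emit:
jog_arm([
  [[0,30,0],0],
  [[0,50,0],0],
  [[0,50,0],0],
  [[0,50,0],0],
])

```text
t: 17.95
eef_pos: [553.1, -145.0, 352.2]
tcp_rot: [-3.141, 0.001, -0.001]
ft_force: [0.2, -1.0, -0.1]
opening: 0.005
grip_force: 0.0
```

```bash
python3 -c "
from cell import *
print(job_done())"
```

```text
the job is handed in; nothing more can be done
None
```

I pushed the wheel one full anticlockwise turn with the closed fingertips; the handle measures about 0.4° short of its starting place, nothing else was touched, and the job was handed in at about 18 s with the arm clear.

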